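# Clamp a jamb block and offer up the lid's hinge leaf for the pin

### The job

Set the wooden jamb block down into the pocket of the green clamping fixture, its low step under where the red-knobbed locking lever swings, and swing the lever fully shut over the step. Then pick up the white lid rail and, keeping it level, bring its single hinge knuckle down between the two knuckles on the clamped block so that the holes line up for the pin. Finish while still holding it there, still and hanging free in the grip rather than resting on the block; leave the pin and everything else on the bench where it is.

Things in the scene. Friction and masses are not known exactly. Their poses are not given: they have to be found in the camera images.
- fixture: green steel clamping fixture fixed on the bench, 120 (x) x 110 (y) x 30 mm high; origin at the centre of its underside, yaw within 0.35 rad of the world's. In its top an open pocket 75 (x) x 65 (y) mm, 20 mm deep, 3 mm chamfer, for the jamb block, which sits with its axes parallel to the fixture's own; the lever's pivot stands at x -24, y -42
- pocket (a point): centre of the pocket's floor, 10 mm above the bench; axes as the fixture's (z up). The block is home when its origin is here
- lever (a joint): angle of the fixture's locking lever, rad: 0 = fully shut (stop), 1.9 at most. Vertical axis; shut, the arm points along the fixture's +y, 2 mm above the block's step; the angle grows anticlockwise from above, so at 1.57 the arm points along the fixture's -x, clear of the pocket. Light friction (under 1 N at the knob); stays where left. Arm 12 mm wide, 42 to 50 mm above the bench
- lever_pivot (a point): on the lever's pivot axis, 50 mm above the bench
- lever_knob (a point): on the axis of the lever's red upright round knob, 75 mm above the bench; the knob is 16 mm across, stands from 50 to 95 mm above the bench, 75 mm from the pivot
- jamb_block: loose brown wooden block, 0.2 to 0.4 kg, upright, yaw within 0.5 rad; 70 (x) x 60 (y) mm, origin at the centre of its underside. 65 mm high from x -7 to 35; a step 30 high from x -35 to -7. On its +x face a steel leaf with two knuckles, 24 mm outside, 14 mm hole, axis along y at x 56, z 58, at y -29..-17 and 17..29. The 60 mm wide sides of the high part are free to grip
- gap_eye (a point): on the jamb block: middle of the 34 mm gap between its two knuckles, on their hole axis (block x 56, z 58); axes as the block's, hole axis along y; knuckles reach out to block x 68
- lid_rail: loose white-painted wooden rail, 0.16 to 0.26 kg, lying flat, yaw within 0.5 rad; 80 (x) x 44 (y) x 24 mm high, origin at the centre of its underside; grip across the 44 mm. At its -x end a steel leaf with one knuckle, 24 mm outside, 14 mm hole, 28 mm long, axis along y at x -57, z 12. Joined, its axes are parallel to the block's. Centre of mass within 15 mm of the origin, towards the knuckle
- rail_eye (a point): on the lid rail: middle of its knuckle, on the hole axis; axes as the rail's (hole axis along y)
- hinge_pin: hinge pin waiting to go in: bent steel rod 8 mm thick, 80 mm long with a 25 mm side leg, lying flat; origin under the middle of the long leg, x along it. Leave alone
- bowl: turned dark wooden bowl, 130 mm across, 50 high; origin under its centre. Leave alone
- wax_jar: amber glass jar of wax with a brass cap, 66 mm across, 70 high; origin under its centre. Leave alone
- mallet: hammer lying flat, about 260 mm long, handle to its -x; origin under its middle. Leave alone
- driver: screwdriver lying flat, handle to its -x; origin under its middle. Leave alone
- spindle: small turned pale wooden spindle standing upright, 52 mm across, 125 high; origin under its centre. Leave alone
- tape_case: yellow tape-measure case, 70 x 65 x 35 mm high; origin under its centre. Leave alone
- screw_tin: round aluminium tin of screws, 60 mm across, 40 high; origin under its centre. Leave alone

How it is judged (in metres and radians):
On the way, in this order (a step that is already met when the one before it is completed fails the run):
1. the jamb block sits home in the pocket while the lever is still open (horizontal distance between jamb_block and pocket below 0.005 m and z of jamb_block in the frame of pocket between -0.003 and 0.003 m and angle between jamb_block's own z axis and vertical below 0.06 rad and value of joint lever above 0.8 rad), for 0.2 s.
2. the lever is swung shut over the step of the seated block (horizontal distance between jamb_block and pocket below 0.005 m and z of jamb_block in the frame of pocket between -0.003 and 0.003 m and angle between jamb_block's own z axis and vertical below 0.06 rad and value of joint lever below 0.1 rad), for 0.2 s.
At the end, for the whole second after the job is handed in: Block home (5 mm sideways, 3 mm high, upright), lever below 0.12 rad; rail held still in the fingers, level within 0.2 rad, its hole centre within 5 mm of the gap's, hole axes parallel within 0.09 rad, pressing on the block with under 1.2 N (not resting on it) (horizontal distance between jamb_block and pocket below 0.005 m and z of jamb_block in the frame of pocket between -0.003 and 0.003 m and angle between jamb_block's own z axis and vertical below 0.06 rad and value of joint lever below 0.12 rad and distance between rail_eye and gap_eye below 0.005 m and angle between the y axis of rail_eye and the y axis of gap_eye, either way round below 0.09 rad and angle between lid_rail's own z axis and vertical below 0.2 rad and contact force between the fingers and lid_rail above 2 N and contact force between lid_rail and jamb_block below 1.2 N and linear speed of lid_rail below 0.02 m/s); the arm keeps its last pose, push and grip.
It fails at once if the pin or another bystander is shifted by more than 40 mm (distance of any of hinge_pin, bowl, wax_jar, mallet, driver, spindle, tape_case, screw_tin from where it was at the start of the episode above 0.04 m).
It also fails if it takes over 72 s, if anything falls off the work surface, if the arm or the gripper's body presses on something with over 40 N, if the wrist force passes 120 N, or if a joint passes its speed limit or range.

### The arm

A 6-joint arm with a two-finger parallel gripper is mounted at the origin on the work surface. World frame = base frame: x ahead of the robot, y to its left, z up, the work surface at z = 0. Lengths are in mm, angles in degrees, forces in N, time in s.
With the tool pointing down it reaches from about 350 to 850 mm from the base axis. Payload 8.1 kg.
Tool frame: the origin (TCP) lies midway between the tips of the shut fingers; the grasp point (between the pads) lies 19 mm behind it; z points along the fingers, y is the line along which they close (so a half turn about z gives the same grasp; the last joint's range is limited). The gripper opens to 85 mm and grips with 20 to 120 N. Pads are 22 mm wide; open, the fingers measure 114 mm over their backs; the gripper's body (76 mm by 85 mm) begins 54 mm behind the grasp point. The pads swing forward as they close: fully open they stand 13 mm farther back than shut.
Start: joints at [71.024, 7.471, 85.268, -0, 87.261, -4.893], TCP at [145.977, 581.976, 231.292] pointing down, gripper open.
Joint ranges: [-169.43, 169.43], [-51.17, 129.36], [1.28, 143.12], [-76.62, 256.62], [0, 156.53], [-152.29, 152.29]. Speed limits (degrees/s): [136.94, 136.94, 159.86, 180, 180, 180].

### API

Orientations are given as [roll, pitch, yaw] about the fixed x, y, z axes, in that order (R = Rz(yaw) Ry(pitch) Rx(roll)).
In Python, from bench import r, optics gives the robot as it stands (r), with the cameras (optics).
- The arm moves only by the shell command python3 steer.py 'ROWS' [FORCE]. ROWS is one flat JSON list of numbers that holds 1 to 8 rows one after another, with no inner brackets; each row has 7 numbers: a rotation vector rx, ry, rz in a scale on which 1.0 is 180 degrees, then dx, dy, dz in shares of 75 cm (1.0 is 75 cm), then the finger opening in mm; each row is the pose to reach, as a shift and turn from the pose commanded when the command began, along the tool's axes at that moment; what a row does not reach only later rows make up. A row lasts 1/8 s, in which the tool goes at most 62.5 mm and 10.7 degrees, less where a joint would pass 70% of its speed; a pose out of reach is approached as far as the arm can. The fingers move at their own pace and stop on an object; FORCE is the grip in N (left out, the last holds). Time passes only in rows, so rows that do not move let the fingers close. It prints the time, the measured TCP pose, the force, the opening and the grip force at its end. Shift and turn numbers lie between -1 and 1, and a call with a number outside is refused. Input that does not fit is refused with a message, and nothing moves.
- r.sense(): the state, without advancing time (a new reading comes with each control period).
- optics.snapshot(name): name is "scene" or "top"; returns a dict with "pixels" (400x640x3 uint8, blue, green, red), "fx", "fy", "cx", "cy" (pixels), "pose" (4x4, takes a point from camera to world coordinates). Camera axes: x right, y up, looking along -z (the intrinsics and any distortion apply to the point x, -y, -z); pixel columns grow to the right and rows downward; lengths in mm; the calibration is good to about 2 mm. A picture is of the moment at which its call begins. There is no depth.
- r.hand_in(): hands the job in; it is judged then, once.
The state is a dict: "time": time; "joint_pos": joint angles; "qd": joint speeds; "joint_efforts": joint torques, N m; "tool_pos": TCP position; "tcp_rot": TCP orientation; "ft_force": force on the tool from outside, world axes, zero at the start; "wrist_torque": the same for the moment, N m; "finger_gap": finger opening in mm; "grip_force": force on a finger pad.
Only numpy, scipy, OpenCV 4.12 (cv2) and the standard library are available. Lean on these libraries where they do the work, as an engineer would, in place of code of your own. Each camera call takes 0.05 s, during which the arm holds its last target. There are 200 camera calls.

## Working session

There is one attempt and no reset: what is moved stays moved. The work goes in short steps, Python scripts to look and compute and a shell command to move; the robot and the scene stay as the last step left them, time stands still between calls to the robot, and variables do not carry over. Pictures are saved under pics/ and viewed, at most 10 in all, crops included, and the job is handed in when it is done.

```bash
ls; mkdir -p pics
python3 - <<'E'
from bench import r, optics
import cv2,numpy as np
for n in("scene","top"):
    s=optics.snapshot(n);cv2.imwrite(f"pics/{n}0.png",s["pixels"]);np.savez(f"{n}0.npz",**s)
    print(n,s["fx"],s["fy"],s["cx"],s["cy"],[k for k in s]);print(np.round(s["pose"],3))
print(r.sense())
E
```

```text
bench.py
pics
steer.py
scene 370.3267282664666 370.3267282664666 310.8830010783031 193.97146683186554 ['pixels', 'fx', 'fy', 'cx', 'cy', 'pose']
[[-6.630000e-01 -4.710000e-01  5.820000e-01  1.145619e+03]
 [ 7.480000e-01 -4.260000e-01  5.080000e-01  5.092680e+02]
 [ 9.000000e-03  7.720000e-01  6.350000e-01  6.979880e+02]
 [ 0.000000e+00  0.000000e+00  0.000000e+00  1.000000e+00]]
top 393.4116207707219 393.4116207707219 323.68701794493506 199.80821345054014 ['pixels', 'fx', 'fy', 'cx', 'cy', 'pose']
[[ 2.000000e-03  9.960000e-01 -9.100000e-02  4.240030e+02]
 [-1.000000e+00  2.000000e-03 -0.000000e+00 -1.006500e+01]
 [-0.000000e+00  9.100000e-02  9.960000e-01  1.276352e+03]
 [ 0.000000e+00  0.000000e+00  0.000000e+00  1.000000e+00]]
{'time': 0.1, 'joint_pos': array([ 7.10215075e+01,  7.51069873e+00,  8.53212271e+01, -6.87205196e-04,
        8.72603774e+01, -4.89234782e+00]), 'qd': array([ 0.09007571, -0.02874405, -0.17966797, -0.07555045, -0.0587567 ,
        0.04597314]), 'joint_efforts': array([ 1.74145367e-03, -5.70949709e+01, -5.01946914e+01, -4.54207816e-05,
        8.07160861e-03, -1.03050684e-05]), 'tool_pos': array([145.84972818, 581.51719477, 230.36754682]), 'tcp_rot': array([-1.79907975e+02, -7.18810785e-03,  1.65913883e+02]), 'ft_force': array([0.47903921, 0.1441863 , 0.82796398]), 'wrist_torque': array([-0.05004304, -0.00807327,  0.02679651]), 'grip_force': 0.0, 'finger_gap': 85.50622013440602}
```

View pics/scene0.png

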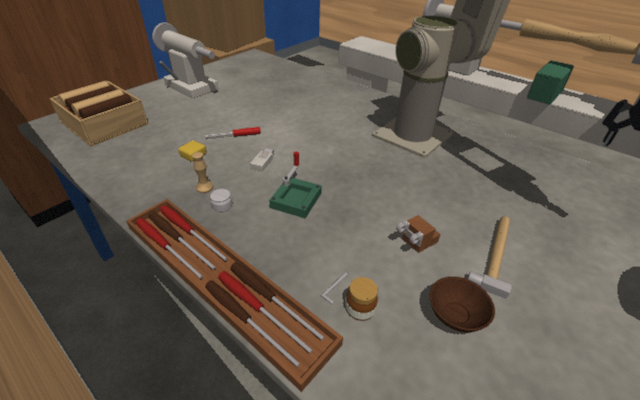

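View pics/top0.png

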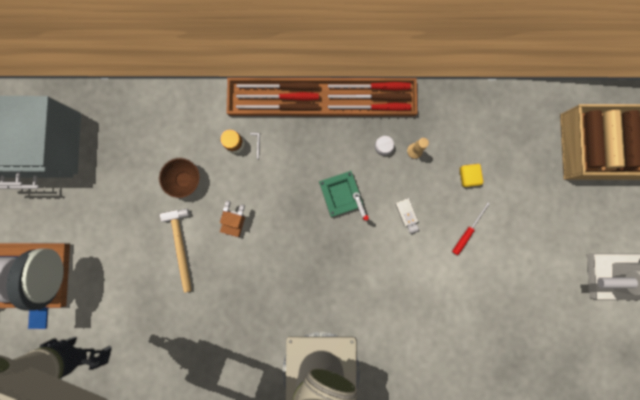

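The scene view shows the fixture at (296,197), lever knob (296,158), block (418,233) and rail (262,159). In the top view they are at (341,195), (365,218), (233,220) and (407,215), and the lever is open. Next I'll magnify them.

```bash
cat > mont.py <<'E'
import cv2,numpy as np
def crop(img,c,half,out):
    x0,y0=c[0]-half,c[1]-half
    p=cv2.resize(img[y0:y0+2*half,x0:x0+2*half],(out,out),interpolation=cv2.INTER_CUBIC);k=out/(2*half)
    for v in range(0,2*half,5):
        L=6 if v%10 else 12;q=int((v+.5)*k)
        p[:L,q]=255;p[q,:L]=255
        if v%10==0:
            cv2.putText(p,str(x0+v),(q-8,22),0,.33,(0,255,255),1);cv2.putText(p,str(y0+v),(13,q+4),0,.33,(0,255,255),1)
    return p
def mont(items,name,out=266):
    ps=[crop(*i,out) for i in items];n=len(ps)//2
    cv2.imwrite(name,np.vstack([np.hstack(ps[:n]),np.hstack(ps[n:])]))
E
python3 - <<'E'
import cv2;from mont import mont
s=cv2.imread("pics/scene0.png");t=cv2.imread("pics/top0.png")
mont([(s,(296,185),36),(s,(418,233),25),(s,(262,160),20),(t,(346,197),30),(t,(234,219),25),(t,(407,215),25)],"pics/m0.png")
E
```

```text
(no output)
```

View pics/m0.png

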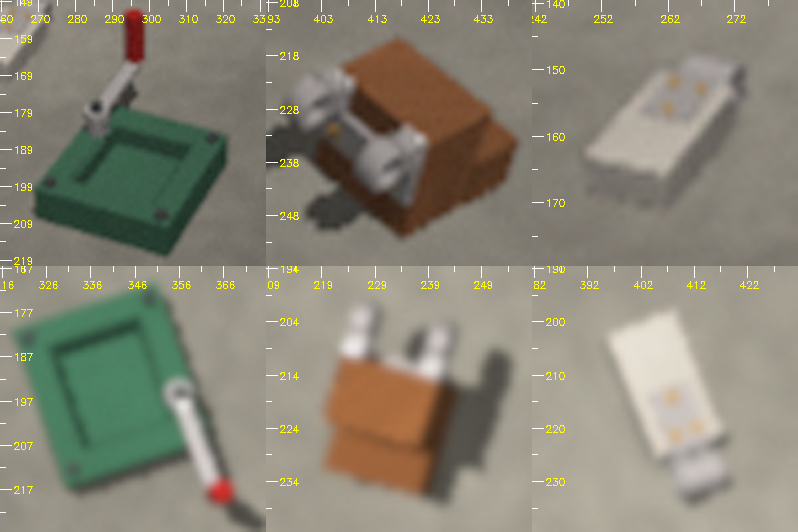

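```bash
cat > fit.py <<'E'
import numpy as np
from scipy.optimize import least_squares
def cam(n):
    d=np.load(n+".npz");return {k:d[k] for k in d}
def proj(c,P):
    q=(np.atleast_2d(P)-c["pose"][:3,3])@c["pose"][:3,:3]
    return np.c_[c["cx"]+c["fx"]*q[:,0]/-q[:,2], c["cy"]-c["fy"]*q[:,1]/-q[:,2]]
def place(p,P):
    c,s=np.cos(p[2]),np.sin(p[2]);P=np.atleast_2d(P).astype(float)
    return np.c_[p[0]+c*P[:,0]-s*P[:,1],p[1]+s*P[:,0]+c*P[:,1],P[:,2]+p[3]]
def fit(obs,p0,fixz=False):
    # obs: list of (cam, x0,y0,k, [(panelx,panely,X,Y,Z)..])
    def f(p):
        p=np.r_[p[:3],0] if fixz else p
        return np.concatenate([(proj(c,place(p,np.array(L)[:,2:]))-(np.array(L)[:,:2]/k-.5+[x0,y0])).ravel() for c,x0,y0,k,L in obs])
    r=least_squares(f,p0[:3] if fixz else p0,loss="soft_l1",x_scale=[1,1,.01] if fixz else [1,1,.01,1]);return r.x,f(r.x).reshape(-1,2)
E
cat > run0.py <<'E'
from fit import *
S,T=cam("scene0"),cam("top0")
fx=[(S,260,149,3.694,[(37,192,60,-55,30),(170,235,60,55,30),(228,137,-60,55,30),(36,214,60,-55,0),(168,255,60,55,0),(227,162,-60,55,0)]),
    (T,316,167,4.433,[(14,65,60,55,30),(160,19,60,-55,30),(72,226,-60,55,30),(179,125,-24,-42,50)])]
bl=[(S,393,208,5.32,[(79,70,35,-30,65),(132,38,-7,-30,65),(224,108,-7,30,65),(137,238,35,30,0),(251,143,-35,30,30),(244,185,-35,30,0)]),
    (T,209,194,5.32,[(75,91,35,30,65),(180,117,35,-30,65),(62,159,-7,30,65),(56,202,-35,30,30),(161,228,-35,-30,30)])]
ra=[(S,242,140,6.65,[(53,150,40,-22,24),(133,177,40,22,24),(136,58,-40,-22,24),(56,185,40,-22,0),(128,208,40,22,0)]),
    (T,382,190,5.32,[(75,69,40,22,24),(145,44,40,-22,24),(188,169,-40,-22,24),(125,194,-40,22,24)])]
for n,o,p0 in(("fix",fx,[430,-60,.3,0]),("block",bl,[370,270,-.2,0]),("rail",ra,[400,-270,.3,0])):
    for z in(False,True):
        p,e=fit(o,p0,z);print(n,np.round(p,3));
    print(np.round(e,1).tolist())
E
python3 run0.py
```

```text
fix [ 5.56602e+02 -6.40520e+01  3.37000e-01 -8.91000e-01]
fix [ 5.56811e+02 -6.37860e+01  3.36000e-01]
[[-0.9, -0.8], [-0.6, -2.1], [-0.2, -0.8], [0.0, 1.4], [-0.0, 0.6], [-0.2, 0.3], [-0.5, 0.6], [-0.9, -0.2], [-1.2, -0.2], [0.3, 1.3]]
block [ 4.59576e+02  2.82340e+02 -2.64000e-01 -7.48000e-01]
block [ 4.59903e+02  2.82418e+02 -2.65000e-01]
[[-2.4, -0.4], [-0.3, -0.5], [0.5, 0.4], [-0.6, 1.0], [0.0, -0.5], [-1.3, -0.2], [-0.1, -0.3], [-1.1, -0.1], [-1.5, 0.0], [0.0, 0.8], [-1.5, 1.0]]
rail [ 4.98977e+02 -2.71781e+02  3.30000e-01  5.10200e+00]
rail [ 4.97984e+02 -2.73601e+02  3.23000e-01]
[[-0.7, 0.4], [-0.6, -0.4], [-0.9, 1.8], [-0.4, 1.3], [0.8, 1.1], [0.2, 0.3], [0.0, 0.7], [0.4, 1.0], [-0.8, 0.6]]
```

Corner fits agree with z = 0 (heights free: −0.9, −0.7, +5 mm). I'll refine them on image gradients.

```bash
cat > edge.py <<'E'
from fit import *
import cv2
from scipy.ndimage import map_coordinates
from scipy.optimize import minimize
def box(x0,x1,y0,y1,z): 
    c=[(x0,y0,z),(x1,y0,z),(x1,y1,z),(x0,y1,z)];return list(zip(c,c[1:]+c[:1]))
def grad(c,s=0.8):
    g=cv2.GaussianBlur(c["pixels"].astype(np.float32),(0,0),s)
    m=sum(cv2.Sobel(g[...,i],cv2.CV_32F,1,0)**2+cv2.Sobel(g[...,i],cv2.CV_32F,0,1)**2 for i in range(3))
    return np.sqrt(np.minimum(np.sqrt(m),250)+1)
def samp(E,n=40):
    t=np.linspace(.08,.92,n)[:,None];return np.vstack([np.array(a)*(1-t)+np.array(b)*t for a,b in E])
def refine(views,p0,z=0.):
    # views: list of (cam, edges)
    V=[(c,grad(c),samp(E)) for c,E in views]
    def sc(p):
        v=0
        for c,g,P in V:
            uv=proj(c,place([p[0],p[1],p[2]/100,z],P));v-=map_coordinates(g,[uv[:,1],uv[:,0]],order=1,mode="nearest").mean()
        return v
    best=min((minimize(sc,[p0[0]+a,p0[1]+b,p0[2]*100+d],method="Nelder-Mead",options=dict(initial_simplex=None,xatol=.02,fatol=1e-4)) for a in(-4,0,4) for b in(-4,0,4) for d in(-3,3)),key=lambda r:r.fun)
    return np.array([best.x[0],best.x[1],best.x[2]/100]),best.fun
FT=box(-60,60,-55,55,30); PK=box(-37.5,37.5,-32.5,32.5,27)
PKo=box(-40.5,40.5,-35.5,35.5,30)
V=lambda x,y,a,b:[((x,y,a),(x,y,b))]
FIX_S=FT[1:3]+[((60,-55,0),(60,55,0)),((60,55,0),(-60,55,0))]+V(60,-55,0,30)+V(60,55,0,30)+V(-60,55,0,30)
FIX_T=FT[1:3]+FT[3:]
BT=box(-7,35,-30,30,65)
BLK_S=[BT[3],BT[2]]+[((35,30,0),(-35,30,0)),((-35,30,0),(-35,30,30)),((-35,30,30),(-7,30,30)),((35,30,0),(35,30,65)),((-7,-30,65),(35,-30,65))]
BLK_T=BT+[((-7,30,30),(-35,30,30)),((-35,30,30),(-35,-30,30)),((-35,-30,30),(-7,-30,30))]
RT=box(-40,40,-22,22,24)
RAIL_S=RT[:3]+[((40,-22,0),(40,22,0))]+V(40,22,0,24)+V(40,-22,0,24)
RAIL_T=RT[:3]+[((-40,22,24),(-40,-22,24))]
E
cat > r1.py <<'E'
from edge import *
S,T=cam("scene0"),cam("top0")
for n,p,a,b in(("fix",[556.8,-63.8,.336],FIX_S,FIX_T),("blk",[459.9,282.4,-.265],BLK_S,BLK_T),("rail",[498,-273.6,.323],RAIL_S,RAIL_T)):
    for nm,v in(("both",[(S,a),(T,b)]),("S",[(S,a)]),("T",[(T,b)])):
        q,f=refine(v,p);print(n,nm,np.round(q,3),round(f,2))
# lever knob: scene panel top(134,12) mid-axis; triangulate knob
k=3.694
E
python3 r1.py
```

```text
fix both [ 5.5811e+02 -6.2031e+01  3.4500e-01] -26.44
fix S [ 5.56783e+02 -6.21950e+01  3.58000e-01] -13.7
fix T [ 5.59402e+02 -6.31300e+01  3.31000e-01] -13.02
blk both [ 4.61199e+02  2.82953e+02 -2.67000e-01] -27.23
blk S [ 4.59718e+02  2.83539e+02 -2.78000e-01] -13.65
blk T [ 4.62352e+02  2.81947e+02 -2.82000e-01] -13.84
rail both [ 5.00002e+02 -2.73414e+02  4.07000e-01] -25.94
rail S [ 4.74416e+02 -2.82319e+02  2.03000e-01] -12.14
rail T [ 5.01108e+02 -2.73801e+02  3.71000e-01] -14.59
```

```bash
cat > go.py <<'E'
import sys,numpy as np
from scipy.spatial.transform import Rotation as R
from bench import r, optics
# usage: go.py x y z yaw  -> shift in tool axes (tool down)
def delta(x,y,z,yaw,s=None):
    s=s or r.sense();A=R.from_euler("xyz",s["tcp_rot"],degrees=True);B=R.from_euler("xyz",[180,0,yaw],degrees=True)
    return (A.inv()*B).as_rotvec(degrees=True),A.inv().apply(np.array([x,y,z])-s["tool_pos"])
if __name__=="__main__":
    s=r.sense();a,d=delta(*map(float,sys.argv[1:5]),s);print("rot",a.round(2),"shift",d.round(1),"at",s["tool_pos"].round(1),s["tcp_rot"].round(2),"t",round(s["time"],2),"gap",round(s["finger_gap"],1),"F",s["ft_force"].round(1))
E
python3 go.py 474.5 279.1 150 164.6
```

```text
rot [-0.09 -0.01  1.31] shift [-392.4 -213.2   80.7] at [145.8 581.5 230.4] [-1.7991e+02 -1.0000e-02  1.6591e+02] t 0.1 gap 85.5 F [0.5 0.1 0.8]
```

The rows are not in the units I measure in: shifts go in shares of 75 cm and turns go in shares of 180 degrees. I convert before sending: -392.4 mm / 750 = -0.5232, -150 mm / 750 = -0.2, 1.3 degrees / 180 = 0.0072.

```bash
python3 steer.py '[0,0,0,-0.04,-0.0213,0.008,85,0,0,0,-0.12,-0.0653,0.024,85,0,0,0.0028,-0.2,-0.1093,0.0413,85,0,0,0.0044,-0.28,-0.1533,0.0573,85,0,0,0.0056,-0.36,-0.1973,0.0733,85,0,0,0.0072,-0.44,-0.2413,0.0907,85,0,0,0.0072,-0.5,-0.272,0.1027,85,0,0,0.0072,-0.5232,-0.2843,0.1076,85]' 60; python3 steer.py '[0,0,0,0,0,0,85]'; python3 go.py 474.5 279.1 28 164.6
python3 - <<'E'
from bench import r, optics;import cv2,numpy as np
for n in("scene","top"):
    s=optics.snapshot(n);np.savez(n+"1.npz",**s)
from mont import mont
S=np.load("scene1.npz")["pixels"];T=np.load("top1.npz")["pixels"]
mont([(S,(418,215),60),(T,(234,219),50)],"pics/m1.png",400)
E
```

```text
time: 1.1
tool_pos: [475.9, 277.4, 149.7]
tcp_rot: [-180.0, -0.0, 164.5]
ft_force: [0.0, -0.2, 0.6]
finger_gap: 85.5
grip_force: 0.0
time: 1.23
tool_pos: [475.9, 277.0, 149.2]
tcp_rot: [-179.9, -0.1, 164.4]
ft_force: [-1.0, 0.1, -0.5]
finger_gap: 84.9
grip_force: 0.0
rot [-0.11 -0.07 -0.23] shift [  1.7   1.9 121.2] at [475.9 277.  149.2] [-1.7989e+02 -7.0000e-02  1.6437e+02] t 1.23 gap 84.9 F [-1.   0.1 -0.5]
```

View pics/m1.png

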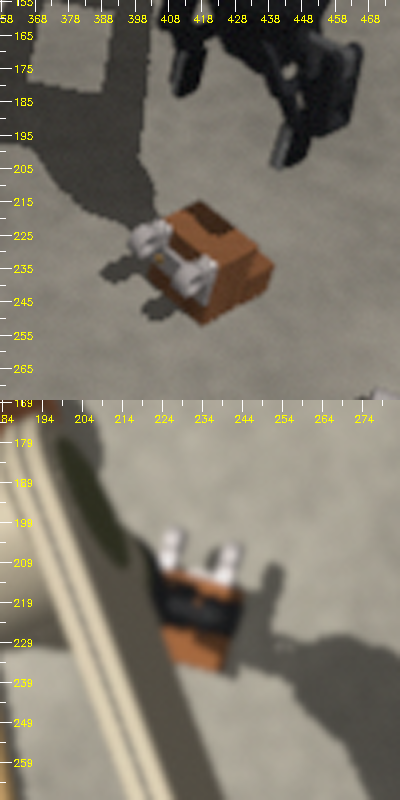

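The scene crop has the fingers open above the block, and in the top crop the gripper straddles the high part at about (234,219). I'll descend and grip.

To row units: 121 mm / 750 = 0.1613, 112 mm / 750 = 0.1493, -0.2 degrees / 180 = -0.0011.

```bash
python3 steer.py '[0,0,-0.0011,0.0023,0.0025,0.04,85,0,0,-0.0011,0.0023,0.0025,0.1067,85,0,0,-0.0011,0.0023,0.0025,0.1493,85,0,0,-0.0011,0.0023,0.0025,0.1613,85,0,0,-0.0011,0.0023,0.0025,0.1613,50,0,0,-0.0011,0.0023,0.0025,0.1613,50,0,0,-0.0011,0.0023,0.0025,0.1613,50,0,0,-0.0011,0.0023,0.0025,0.1613,50]' 60; python3 steer.py '[0,0,0,0,0,0,50,0,0,0,0,0,0,50]'; python3 go.py 474.5 279.1 28 164.6
```

```text
time: 2.33
tool_pos: [474.9, 282.9, 31.6]
tcp_rot: [179.9, 0.1, 164.8]
ft_force: [-0.4, 0.7, 7.0]
finger_gap: 59.0
grip_force: 66.8
time: 2.58
tool_pos: [474.9, 282.8, 31.6]
tcp_rot: [179.9, 0.1, 164.8]
ft_force: [-1.5, 0.9, 6.1]
finger_gap: 59.0
grip_force: 66.8
rot [0.14 0.12 0.21] shift [-0.6 -3.7  3.6] at [474.9 282.8  31.6] [1.7986e+02 1.2000e-01 1.6481e+02] t 2.58 gap 59.0 F [-1.5  0.9  6.1]
```

To row units: -118.4 mm / 750 = -0.1579, -110 mm / 750 = -0.1467.

```bash
python3 steer.py '[0,0,0,0,0,-0.0267,50,0,0,0,0,0,-0.0933,50,0,0,0,0,0,-0.1467,50,0,0,0,0,0,-0.1579,50,0,0,0,0,0,-0.1579,50,0,0,0,0,0,-0.1579,50,0,0,0,0,0,-0.1579,50]'; python3 go.py 571.7 -57.7 150 199.6
```

```text
time: 3.45
tool_pos: [472.5, 281.5, 146.0]
tcp_rot: [-179.9, -0.1, 164.8]
ft_force: [-0.5, -0.2, -2.1]
finger_gap: 59.0
grip_force: 65.9
rot [ -0.07  -0.17 -34.79] shift [-184.6 -301.4   -3.9] at [472.5 281.5 146. ] [-1.7988e+02 -1.4000e-01  1.6481e+02] t 3.45 gap 59.0 F [-0.5 -0.2 -2.1]
```

To row units: -301.4 mm / 750 = -0.4019, -290 mm / 750 = -0.3867, -34.8 degrees / 180 = -0.1933.

```bash
python3 steer.py '[0,0,-0.0111,-0.0187,-0.0307,-0.0053,50,0,0,-0.0389,-0.056,-0.0907,-0.0053,50,0,0,-0.0722,-0.0947,-0.1533,-0.0053,50,0,0,-0.1056,-0.1333,-0.216,-0.0053,50,0,0,-0.1389,-0.1733,-0.2813,-0.0053,50,0,0,-0.1667,-0.2107,-0.3427,-0.0053,50,0,0,-0.1889,-0.2373,-0.3867,-0.0053,50,0,0,-0.1933,-0.2461,-0.4019,-0.0053,50]'; python3 steer.py '[0,0,0,0,0,0,50,0,0,0,0,0,0,50,0,0,0,0,0,0,50]'; python3 go.py 571.7 -57.7 150 199.6;  python3 - <<'E'
from bench import r, optics;import cv2,numpy as np
for n in("scene","top"):
    s=optics.snapshot(n);np.savez(n+"2.npz",**s)
from mont import mont
S=np.load("scene2.npz")["pixels"];T=np.load("top2.npz")["pixels"]
mont([(S,(296,170),45),(T,(346,197),45)],"pics/m2.png",300)
E
```

```text
time: 4.45
tool_pos: [572.6, -59.5, 150.8]
tcp_rot: [180.0, -0.1, -160.5]
ft_force: [-0.5, 0.3, -2.3]
finger_gap: 59.2
grip_force: 65.8
time: 4.82
tool_pos: [572.6, -55.9, 151.9]
tcp_rot: [180.0, -0.0, -160.3]
ft_force: [-0.3, 0.0, -2.8]
finger_gap: 59.3
grip_force: 65.8
rot [ 0.02 -0.01  0.09] shift [ 1.4 -1.4  1.9] at [572.6 -55.9 151.9] [ 1.7998e+02 -1.0000e-02 -1.6031e+02] t 4.83 gap 59.3 F [-0.3  0.  -2.8]
```

View pics/m2.png

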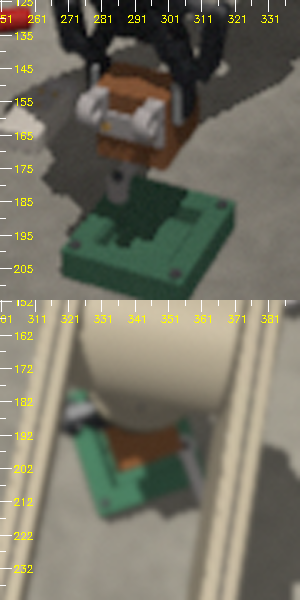

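Scene crop: the block is held level above the pocket, with the knuckles toward +x. Top crop: the step's −x edge shows from about (336,203) to (354.5,198). I'll check the block's offset in the grip.

Run:
```python
from fit import *
S,T=cam("scene2"),cam("top2")
a=np.radians(19.69);b=np.array([572.6,-55.9])-14*np.array([np.cos(a),np.sin(a)])
p=[*b,a,120.3]
print("T pred",proj(T,place(p,[(-35,30,30),(-35,-30,30)])).round(1).tolist(),"obs",[118/3.333-.5+301,170/3.333-.5+152],[180/3.333-.5+301,155/3.333-.5+152])
print("S pred",proj(S,place(p,[(35,30,0),(35,-30,65),(-35,30,0),(35,30,65)])).round(1).tolist(),"obs bottom",[150/3.333-.5+251,170/3.333-.5+125])
# fixture seen again
from edge import *
f=[558.1,-62.3,.343]
print(refine([(S,FIX_S)],f))
```

```text
T pred [[335.7, 203.4], [355.3, 196.4]] obs [335.9035403540354, 202.505100510051] [354.505400540054, 198.0046504650465]
S pred [[300.2, 176.7], [278.2, 150.8], [310.2, 162.6], [299.9, 155.8]] obs bottom [295.504500450045, 175.505100510051]
(array([ 5.56856603e+02, -6.21201084e+01,  3.58166834e-01]), np.float64(-13.818055152893066))
```

Run:
```python
from fit import *
import cv2
from mont import crop
S,T=cam("scene2"),cam("top2")
a=np.radians(19.69);b=np.array([572.6,-55.9])-14*np.array([np.cos(a),np.sin(a)]);p=[*b,a,120.3]
def draw(c,ctr,h):
    k=400/(2*h);im=crop(c["pixels"],ctr,h,400);im2=im.copy()
    q=lambda P:(((proj(c,place(p,P))-[ctr[0]-h,ctr[1]-h]+.5)*k)).astype(int)
    prof=[(35,0),(35,65),(-7,65),(-7,30),(-35,30),(-35,0)]
    for y in(-30,30):cv2.polylines(im2,[q([(x,y,z) for x,z in prof])],True,(255,255,0),1)
    for x,z in prof:cv2.polylines(im2,[q([(x,-30,z),(x,30,z)])],False,(255,255,0),1)
    return np.hstack([im,im2])
cv2.imwrite("pics/d2.png",np.vstack([draw(S,(296,155),28)[:300],draw(T,(346,190),28)[100:]]))
```

```text
(no output)
```

View pics/d2.png

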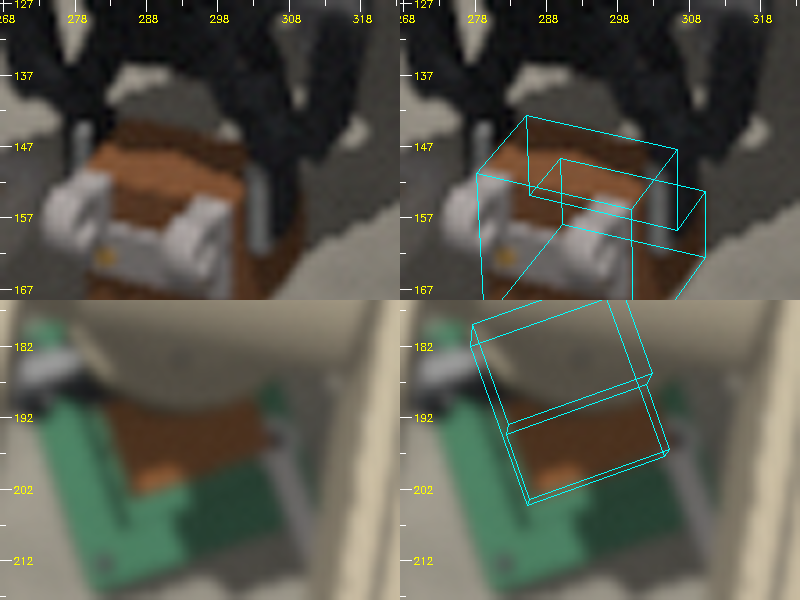

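Prediction and picture agree to about 1 px, so the block is about 13.5 mm behind the TCP. I'll lower it to just above the pocket.

To row units: 84 mm / 750 = 0.112, 75 mm / 750 = 0.1.

```bash
python3 go.py 570.7 -57.8 68 199.65; python3 steer.py '[0,0,0,0.0033,-0.0013,0.0267,50,0,0,0,0.0033,-0.0013,0.0667,50,0,0,0,0.0033,-0.0013,0.1,50,0,0,0,0.0033,-0.0013,0.112,50,0,0,0,0.0033,-0.0013,0.112,50,0,0,0,0.0033,-0.0013,0.112,50]'; python3 go.py 570.7 -57.8 68 199.65
```

```text
rot [0.   0.01 0.04] shift [ 2.4 -0.8 84.1] at [572.7 -56.2 152.1] [ 1.8000e+02  1.0000e-02 -1.6031e+02] t 4.92 gap 59.1 F [ 0.   0.3 -2.1]
time: 5.68
tool_pos: [571.6, -59.2, 69.1]
tcp_rot: [-180.0, 0.1, -160.4]
ft_force: [-0.6, 0.5, -2.4]
finger_gap: 58.8
grip_force: 65.8
rot [-0.05  0.09 -0.03] shift [0.4 1.6 1.1] at [571.6 -59.2  69.1] [-1.7995e+02  9.0000e-02 -1.6038e+02] t 5.67 gap 58.8 F [-0.6  0.5 -2.4]
```

To row units: 27 mm / 750 = 0.036, 26 mm / 750 = 0.0347.

```bash
python3 steer.py '[0,0,0,0.0005,0.0019,0.0053,50,0,0,0,0.0005,0.0019,0.0133,50,0,0,0,0.0005,0.0019,0.0213,50,0,0,0,0.0005,0.0019,0.0293,50,0,0,0,0.0005,0.0019,0.0347,50,0,0,0,0.0005,0.0019,0.036,50,0,0,0,0.0005,0.0019,0.036,50]'; python3 go.py 570.7 -57.8 41.6 199.65
```

```text
time: 6.55
tool_pos: [570.0, -57.8, 41.6]
tcp_rot: [180.0, -0.0, -160.4]
ft_force: [-4.4, 0.4, 3.9]
finger_gap: 58.8
grip_force: 66.7
rot [ 0.   -0.   -0.03] shift [-0.7 -0.2  0. ] at [570.  -57.8  41.6] [ 180.     -0.   -160.38] t 6.55 gap 58.8 F [-4.4  0.4  3.9]
```

Z and force say it's seated. I'll release, lift clear and check.

To row units: -125 mm / 750 = -0.1667, -120 mm / 750 = -0.16.

```bash
python3 steer.py '[0,0,0,0,0,0,85,0,0,0,0,0,0,85,0,0,0,0,0,0,85,0,0,0,0,0,0,85,0,0,0,0,0,-0.0267,85,0,0,0,0,0,-0.0933,85,0,0,0,0,0,-0.16,85,0,0,0,0,0,-0.1667,85]'; python3 steer.py '[0,0,0,-0.08,-0.08,-0.0267,85,0,0,0,-0.16,-0.16,-0.0533,85,0,0,0,-0.2267,-0.2267,-0.0533,85,0,0,0,-0.24,-0.24,-0.0533,85,0,0,0,-0.24,-0.24,-0.0533,85]'
python3 - <<'E'
from bench import r, optics;import cv2,numpy as np
for n in("scene","top"):
    s=optics.snapshot(n);np.savez(n+"3.npz",**s)
from mont import mont
S=np.load("scene3.npz")["pixels"];T=np.load("top3.npz")["pixels"]
mont([(S,(296,180),36),(T,(346,197),36)],"pics/m3.png",300)
E
```

```text
time: 7.55
tool_pos: [573.4, -58.5, 173.2]
tcp_rot: [-179.7, 0.5, -160.4]
ft_force: [-0.5, 0.4, -0.8]
finger_gap: 84.7
grip_force: 0.0
time: 8.18
tool_pos: [800.9, -168.5, 202.8]
tcp_rot: [179.9, -0.2, -160.5]
ft_force: [-0.0, -0.1, -0.7]
finger_gap: 85.0
grip_force: 0.0
```

View pics/m3.png

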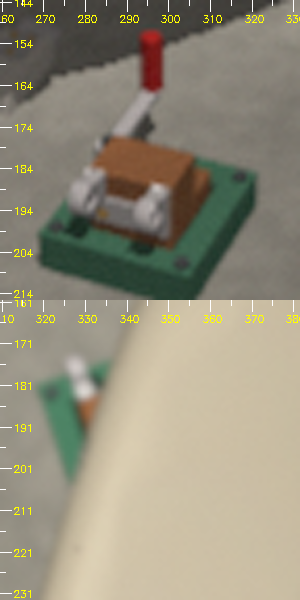

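The scene shows the block seated in the pocket; the knob spans (296,152) to (296,165). Next I'll locate the knob.

```bash
python3 - <<'E'
from edge import *
S,T,S3=cam("scene0"),cam("top0"),cam("scene3")
def red(c,x,y,h):
    p=c["pixels"][y-h:y+h,x-h:x+h].astype(int);m=(p[...,2]>90)&(p[...,2]-p[...,1]>70)&(p[...,2]-p[...,0]>70);v,u=np.nonzero(m);return u+x-h,v+y-h
us,vs=red(S,296,158,14);ut,vt=red(T,365,217,12);print(us.mean(),vs.min(),vs.max(),ut.mean(),vt.mean(),len(ut))
def ray(c,u,v):
    d=c["pose"][:3,:3]@[(u-c["cx"])/c["fx"],-(v-c["cy"])/c["fy"],-1];return c["pose"][:3,3],d/np.linalg.norm(d)
def tri(a,b):
    A=[np.eye(3)-np.outer(d,d) for _,d in(a,b)];return np.linalg.solve(sum(A),A[0]@a[0]+A[1]@b[0])
print("tri top",tri(ray(S,us.mean(),vs.min()),ray(T,ut.mean(),vt.mean())).round(1))
def at(c,u,v,z):
    o,d=ray(c,u,v);return (o+d*(z-o[2])/d[2]).round(1)
print("S mid z75",at(S,us.mean(),vs.mean(),72),"T z95",at(T,ut.mean(),vt.mean(),93))
f=np.array([558.,-62.4,.343,0]);print("pivot",place(f,[-24,-42,50]).round(1));
for a in(1.5,1.57,1.65,1.7):print(a,place(f,[-24-75*np.sin(a),-42+75*np.cos(a),75]).round(1))
print("shut",place(f,[-24,33,75]).round(1))
print(refine([(S3,BLK_S[:2]+BLK_S[-2:-1])],[558,-62.4,.343],10.))
E
python3 go.py 470 -100 180 199.65
```

```text
295.95348837209303 152 165 365.5652173913044 217.17391304347825 23
tri top [ 478.9 -134.8   97.3]
S mid z75 [ 473.7 -139.2   72. ] T z95 [ 479.6 -135.8   93. ]
pivot [[ 549.5 -110.    50. ]]
1.5 [[ 477.3 -130.2   75. ]]
1.57 [[ 478.9 -135.2   75. ]]
1.65 [[ 481.1 -140.8   75. ]]
1.7 [[ 482.7 -144.1   75. ]]
shut [[524.3 -39.4  75. ]]
(array([ 5.54813344e+02, -6.31057693e+01,  2.89908540e-01]), np.float64(-13.617284774780273))
rot [ 0.07 -0.11 -0.08] shift [288.4 174.6  24.5] at [ 800.3 -167.9  203.7] [ 1.7993e+02 -1.1000e-01 -1.6043e+02] t 8.28 gap 84.9 F [ 0.2  0.2 -0.5]
```

To row units: 292.8 mm / 750 = 0.3904, 180 mm / 750 = 0.24.

```bash
python3 go.py 478 -136 160 199.65; python3 steer.py '[0,0,0,0.0347,0.0093,0.0053,50,0,0,0,0.1,0.0267,0.016,50,0,0,0,0.1707,0.0453,0.0267,50,0,0,0,0.24,0.064,0.0373,50,0,0,0,0.3067,0.0813,0.048,50,0,0,0,0.36,0.096,0.0573,50,0,0,0,0.3853,0.1027,0.0587,50,0,0,0,0.3904,0.1045,0.0587,50]'; python3 steer.py '[0,0,0,0,0,0,50,0,0,0,0,0,0,50,0,0,0,0,0,0,50]';  python3 go.py 478 -136 79 199.65
```

```text
rot [ 0.07 -0.11 -0.08] shift [292.9 137.9  44.4] at [ 800.3 -167.9  203.7] [ 1.7993e+02 -1.1000e-01 -1.6043e+02] t 8.28 gap 84.9 F [ 0.2  0.2 -0.5]
time: 9.28
tool_pos: [496.2, -190.9, 162.4]
tcp_rot: [-180.0, 0.0, -160.4]
ft_force: [0.8, -0.0, -0.0]
finger_gap: 50.1
grip_force: 0.0
time: 9.65
tool_pos: [498.3, -191.2, 162.0]
tcp_rot: [180.0, 0.0, -160.4]
ft_force: [0.8, -0.5, -0.4]
finger_gap: 50.0
grip_force: 0.0
rot [ 0.  0. -0.] shift [ 0.6 58.8 83. ] at [ 498.3 -191.2  162. ] [ 180.      0.   -160.35] t 9.65 gap 50.0 F [ 0.8 -0.5 -0.4]
```

To row units: 58.8 mm / 750 = 0.0784, 52 mm / 750 = 0.0693.

```bash
python3 steer.py '[0,0,0,0.0008,0.0333,0,50,0,0,0,0.0008,0.0693,0.0133,50,0,0,0,0.0008,0.0784,0.0267,50,0,0,0,0.0008,0.0784,0.0533,50,0,0,0,0.0008,0.0784,0.0533,50,0,0,0,0.0008,0.0784,0.0533,50]';  python3 go.py 478 -136 79 199.65
```

```text
time: 10.4
tool_pos: [477.8, -136.6, 122.4]
tcp_rot: [-180.0, 0.0, -160.4]
ft_force: [-0.4, 0.2, -0.5]
finger_gap: 50.0
grip_force: 0.0
rot [-0.01  0.   -0.05] shift [-0.4  0.6 43.4] at [ 477.8 -136.6  122.4] [-179.99    0.   -160.4 ] t 10.4 gap 50.0 F [-0.4  0.2 -0.5]
```

To row units: 43.4 mm / 750 = 0.0579, 41 mm / 750 = 0.0547.

```bash
python3 steer.py '[0,0,0,0,0.0007,0.016,50,0,0,0,0,0.0007,0.04,50,0,0,0,0,0.0007,0.0547,50,0,0,0,0,0.0007,0.0579,50,0,0,0,0,0.0007,0.0579,22,0,0,0,0,0.0007,0.0579,22,0,0,0,0,0.0007,0.0579,22]' 20
python3 - <<'E'
from go import *
import numpy as np
s=r.sense();print(s["tool_pos"].round(1),s["tcp_rot"].round(1),s["finger_gap"],s["ft_force"].round(1))
A=R.from_euler("xyz",s["tcp_rot"],degrees=True);p=s["tool_pos"];piv=np.array([549.5,-110.])
v=p[:2]-piv;print("radius",np.hypot(*v))
v=v/np.hypot(*v)*75
for th in(6,16,26,36,46,56,66,76,86,90,94):
    c,sn=np.cos(np.radians(-th)),np.sin(np.radians(-th));q=piv+[c*v[0]-sn*v[1],sn*v[0]+c*v[1]]
    print(th,A.inv().apply(np.r_[q,79]-p).round(1))
E
```

```text
time: 11.28
tool_pos: [477.7, -135.9, 79.2]
tcp_rot: [-180.0, 0.0, -160.4]
ft_force: [0.1, 0.1, -0.4]
finger_gap: 22.2
grip_force: 0.0
[ 477.7 -135.9   79.2] [-180.     0.  -160.4] 22.24318002451343 [ 0.1  0.1 -0.4]
radius 76.32723897502221
6 [-1.7  7.8  0.1]
16 [-4.1 20.7  0.1]
26 [-8.8 32.9  0.1]
36 [-15.5  44.1   0.1]
46 [-24.   54.    0.1]
56 [-34.1  62.3   0.1]
66 [-45.5  68.7   0.1]
76 [-57.9  73.    0.1]
86 [-70.8  75.1   0.2]
90 [-76.   75.3   0.2]
94 [-81.3  75.1   0.2]
```

To row units: 73 mm / 750 = 0.0973, 68.7 mm / 750 = 0.0916, 76 degrees / 180 = 0.4222.

```bash
python3 steer.py '[0,0,0.0333,-0.0023,0.0104,0,22,0,0,0.0889,-0.0055,0.0276,0,22,0,0,0.1444,-0.0117,0.0439,0,22,0,0,0.2,-0.0207,0.0588,0,22,0,0,0.2556,-0.032,0.072,0,22,0,0,0.3111,-0.0455,0.0831,0,22,0,0,0.3667,-0.0607,0.0916,0,22,0,0,0.4222,-0.0772,0.0973,0,22]'
python3 - <<'E'
from go import *
s=r.sense();print(s["tool_pos"].round(1),s["tcp_rot"].round(1),s["ft_force"].round(1))
A=R.from_euler("xyz",[180,0,199.6],degrees=True);B=R.from_euler("xyz",[180,0,123.6],degrees=True)
for th,d in((86,[-70.8,75.1,.2]),(90,[-76,75.3,.2]),(94,[-81.3,75.1,.2])):
    print(th, (B.inv()*A).apply(np.array(d)-[-57.9,73,0]).round(1))
E
```

```text
time: 12.28
tool_pos: [507.5, -47.2, 78.8]
tcp_rot: [-180.0, 0.0, 123.3]
ft_force: [-0.2, -1.0, 0.1]
finger_gap: 22.2
grip_force: 0.5
[507.5 -47.2  78.8] [-180.     0.   123.3] [-0.2 -1.   0.1]
86 [-1.1 13.   0.2]
90 [-2.1 18.1  0.2]
94 [-3.6 23.2  0.2]
```

To row units: 18 mm / 750 = 0.024, 13 mm / 750 = 0.0173, 14 degrees / 180 = 0.0778.

```bash
python3 steer.py '[0,0,0.0333,-0.0007,0.0093,0,22,0,0,0.0556,-0.0015,0.0173,0,22,0,0,0.0778,-0.0028,0.024,0,22,0,0,0.0778,-0.0028,0.024,0,22]'; python3 steer.py '[0,0,0.0111,-0.0007,0.0033,0,22,0,0,0.0222,-0.0013,0.0067,0,22,0,0,0.0222,-0.0013,0.0067,0,22]'
```

```text
time: 12.78
tool_pos: [523.9, -39.3, 78.9]
tcp_rot: [180.0, 0.0, 109.7]
ft_force: [-0.2, 0.2, 0.6]
finger_gap: 22.1
grip_force: 0.0
time: 13.15
tool_pos: [528.7, -38.7, 78.6]
tcp_rot: [180.0, 0.0, 105.6]
ft_force: [-0.9, -0.0, -0.1]
finger_gap: 22.1
grip_force: 0.0
```

To row units: 2 mm / 750 = 0.0027.

```bash
python3 steer.py '[0,0,0,0,0.0027,0,22,0,0,0,0,0.0027,0,22]'; python3 steer.py '[0,0,0,0,0.0027,0,22,0,0,0,0,0.0027,0,22]'
```

```text
time: 13.4
tool_pos: [529.8, -38.3, 78.5]
tcp_rot: [-179.9, -0.0, 105.6]
ft_force: [-4.3, -1.4, 1.2]
finger_gap: 22.0
grip_force: 2.5
time: 13.65
tool_pos: [530.0, -38.1, 78.3]
tcp_rot: [-179.7, -0.0, 105.6]
ft_force: [-12.9, -3.5, 9.4]
finger_gap: 21.8
grip_force: 7.0
```

Stop reached (13 N). I'll back off, lift clear and head for the rail.

The rows are not in the units I measure in: shifts go in shares of 75 cm and turns go in shares of 180 degrees. I convert before sending: -80 mm / 750 = -0.1067, -70 mm / 750 = -0.0933.

```bash
python3 steer.py '[0,0,0,0,-0.008,0,22,0,0,0,0,-0.008,0,22,0,0,0,0,-0.008,-0.04,22,0,0,0,0,-0.008,-0.0933,30,0,0,0,0,-0.008,-0.1067,50,0,0,0,0,-0.008,-0.1067,70]'; python3 go.py 490 -277 150 20.3
```

```text
time: 14.4
tool_pos: [527.4, -39.2, 159.3]
tcp_rot: [179.9, 0.0, 105.6]
ft_force: [-0.2, 0.6, -0.3]
finger_gap: 65.2
grip_force: 0.0
rot [ 1.300e-01 -4.000e-02  8.532e+01] shift [-219.  -100.1    9.3] at [527.4 -39.2 159.3] [1.7989e+02 5.0000e-02 1.0562e+02] t 14.4 gap 65.2 F [-0.2  0.6 -0.3]
```

To row units: -216 mm / 750 = -0.288, -175 mm / 750 = -0.2333, 80 degrees / 180 = 0.4444.

```bash
python3 steer.py '[0,0,0.0333,-0.0267,-0.0133,0,80,0,0,0.0889,-0.08,-0.0373,0,80,0,0,0.15,-0.1333,-0.0613,0,80,0,0,0.2111,-0.1867,-0.0853,0,80,0,0,0.2722,-0.2333,-0.1067,0,80,0,0,0.3333,-0.2707,-0.1227,0,80,0,0,0.3889,-0.288,-0.1307,0,80,0,0,0.4444,-0.288,-0.1307,0,80]'; python3 steer.py '[0,0,0.0294,0,0,0,80,0,0,0.0294,0,0,0,80,0,0,0.0294,0,0,0,80]'; python3 go.py 493 -276 60 20.3
python3 - <<'E'
from bench import r, optics;import numpy as np
for n in("scene","top"):
    s=optics.snapshot(n);np.savez(n+"4.npz",**s)
from mont import mont
S=np.load("scene4.npz")["pixels"];T=np.load("top4.npz")["pixels"]
mont([(S,(296,175),36),(S,(262,150),36),(T,(346,197),36),(T,(400,210),36)],"pics/m4.png",300)
E
```

```text
time: 15.4
tool_pos: [489.1, -274.2, 156.3]
tcp_rot: [-179.9, 0.1, 25.2]
ft_force: [-0.2, 0.3, 0.1]
finger_gap: 80.1
grip_force: 0.0
time: 15.78
tool_pos: [489.9, -273.1, 157.5]
tcp_rot: [-179.9, 0.1, 20.5]
ft_force: [-0.3, 0.2, -0.7]
finger_gap: 79.8
grip_force: 0.0
rot [-0.08  0.05  0.15] shift [ 2.   3.9 97.5] at [ 489.9 -273.1  157.5] [-1.7992e+02  5.0000e-02  2.0450e+01] t 15.78 gap 79.8 F [-0.3  0.2 -0.7]
```

View pics/m4.png

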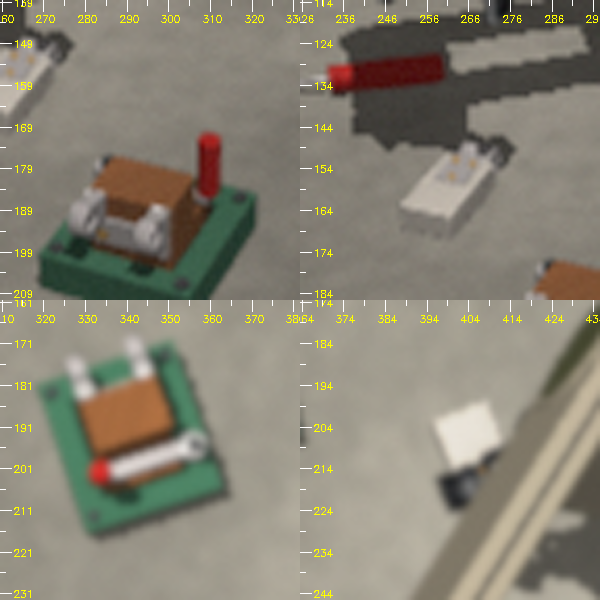

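The lever lies shut across the step: knob at (334,201) and pivot at (357,195) in the top view. The rail is undisturbed. I'll refit the clamped block and the rail.

Run:
```python
from edge import *
S,T,S0,T0=cam("scene4"),cam("top4"),cam("scene0"),cam("top0")
f=[558,-62.4,.343]
for n,v in(("both",[(S,FIX_S),(T,FT)]),("S",[(S,FIX_S)]),("T",[(T,FT)])):print("fix",n,[np.round(a,3) for a in refine(v,f)])
bs=[BT[3],BT[2],BT[0],((35,30,20),(35,30,65))];
for n,v in(("both",[(S,bs),(T,BT)]),("S",[(S,bs)]),("T",[(T,BT)])):print("blk",n,[np.round(a,3) for a in refine(v,f,10.)])
rs=[RT[0],RT[1],((40,-22,0),(40,22,0))]+V(40,22,0,24)+V(40,-22,0,24)
rl=[499.5,-273.5,.35]
for n,v in(("both",[(S0,rs),(T0,RAIL_T)]),("S",[(S0,rs)]),("T",[(T0,RAIL_T)])):print("rail",n,[np.round(a,3) for a in refine(v,rl)])
# knuckle ends along rail axis in T0: white+grey mask min-area rect
p=T0["pixels"][196:240,390:425].astype(int);m=(p.min(2)>185).astype(np.uint8)
c=max(cv2.findContours(m,0,1)[0],key=cv2.contourArea);print(m.sum(),cv2.minAreaRect(c+np.array([390,196])))
```

```text
fix both [array([ 5.58256e+02, -6.24610e+01,  3.32000e-01]), np.float64(-26.071)]
fix S [array([ 5.57315e+02, -6.17880e+01,  3.58000e-01]), np.float64(-13.682)]
fix T [array([ 5.49635e+02, -6.92600e+01,  3.36000e-01]), np.float64(-13.623)]
blk both [array([ 5.58326e+02, -6.28330e+01,  3.39000e-01]), np.float64(-28.705)]
blk S [array([ 5.56217e+02, -6.32930e+01,  3.16000e-01]), np.float64(-13.746)]
blk T [array([ 5.59169e+02, -6.25170e+01,  3.26000e-01]), np.float64(-15.154)]
rail both [array([ 4.99878e+02, -2.73531e+02,  4.14000e-01]), np.float64(-25.136)]
rail S [array([ 4.72852e+02, -2.82578e+02,  1.67000e-01]), np.float64(-12.1)]
rail T [array([ 5.01109e+02, -2.73801e+02,  3.71000e-01]), np.float64(-14.591)]
270 ((406.362060546875, 211.1551971435547), (23.583309173583984, 12.812978744506836), 68.19859313964844)
```

To row units: 117 mm / 750 = 0.156, 105 mm / 750 = 0.14, -0.6 degrees / 180 = -0.0033.

```bash
python3 go.py 493.5 -276.1 2 21; python3 steer.py '[0,0,-0.0033,0.0031,0.0056,0.02,80,0,0,-0.0033,0.0031,0.0056,0.08,80,0,0,-0.0033,0.0031,0.0056,0.14,80,0,0,-0.0033,0.0031,0.0056,0.156,80,0,0,-0.0033,0.0031,0.0056,0.156,80,0,0,-0.0033,0.0031,0.0056,0.156,80]'; python3 go.py 493.5 -276.1 2 21
```

```text
rot [-0.03  0.02 -0.59] shift [  2.2   3.8 156.1] at [ 490.2 -273.3  158.1] [-1.7997e+02  2.0000e-02  2.0410e+01] t 15.88 gap 80.0 F [0.  0.  0.3]
time: 16.62
tool_pos: [495.4, -277.7, 43.7]
tcp_rot: [179.8, -0.1, 20.9]
ft_force: [0.7, 0.4, 0.8]
finger_gap: 79.7
grip_force: 0.0
rot [ 0.16 -0.11 -0.07] shift [-1.3 -2.3 41.7] at [ 495.4 -277.7   43.7] [ 1.7984e+02 -1.1000e-01  2.0930e+01] t 16.62 gap 79.7 F [0.7 0.4 0.8]
```

To row units: 41 mm / 750 = 0.0547, 40 mm / 750 = 0.0533.

```bash
python3 steer.py '[0,0,0,-0.0016,-0.0027,0.02,80,0,0,0,-0.0016,-0.0027,0.0453,80,0,0,0,-0.0016,-0.0027,0.0533,80,0,0,0,-0.0016,-0.0027,0.0547,80,0,0,0,-0.0016,-0.0027,0.0547,35,0,0,0,-0.0016,-0.0027,0.0547,35,0,0,0,-0.0016,-0.0027,0.0547,35,0,0,0,-0.0016,-0.0027,0.0547,35]' 80;python3 steer.py '[0,0,0,0,0,0,35,0,0,0,0,0,0,35]'; python3 go.py 493.5 -276.1 2 21
```

```text
time: 17.62
tool_pos: [492.9, -275.8, 1.6]
tcp_rot: [179.9, -0.1, 20.9]
ft_force: [-0.3, 0.4, 6.3]
finger_gap: 42.4
grip_force: 83.0
time: 17.88
tool_pos: [492.9, -275.7, 1.6]
tcp_rot: [179.9, -0.1, 20.9]
ft_force: [-1.1, -0.3, 6.8]
finger_gap: 42.6
grip_force: 83.0
rot [ 0.08 -0.06 -0.08] shift [ 0.4  0.5 -0.4] at [ 492.9 -275.7    1.6] [ 1.7992e+02 -6.0000e-02  2.0920e+01] t 17.88 gap 42.6 F [-1.1 -0.3  6.8]
```

To row units: -158 mm / 750 = -0.2107, -150 mm / 750 = -0.2.

```bash
python3 steer.py '[0,0,0,0,0,-0.02,35,0,0,0,0,0,-0.08,35,0,0,0,0,0,-0.1467,35,0,0,0,0,0,-0.2,35,0,0,0,0,0,-0.2107,35,0,0,0,0,0,-0.2107,35]';python3 go.py 657.6 -27.5 150 19.4
```

```text
time: 18.62
tool_pos: [491.9, -275.1, 158.3]
tcp_rot: [-180.0, 0.0, 20.9]
ft_force: [1.1, 0.6, -3.7]
finger_gap: 42.6
grip_force: 82.3
rot [-0.01  0.01  1.52] shift [ 243.1 -172.1    8.3] at [ 491.9 -275.1  158.3] [-1.7999e+02  1.0000e-02  2.0920e+01] t 18.62 gap 42.6 F [ 1.1  0.6 -3.7]
```

To row units: 243 mm / 750 = 0.324, 238 mm / 750 = 0.3173, 1.5 degrees / 180 = 0.0083.

```bash
python3 steer.py '[0,0,0,0.02,-0.0147,0,35,0,0,0.0017,0.0733,-0.052,0,35,0,0,0.0033,0.1333,-0.0947,0.0027,35,0,0,0.0056,0.1933,-0.1373,0.0053,35,0,0,0.0083,0.2493,-0.176,0.008,35,0,0,0.0083,0.2933,-0.208,0.0107,35,0,0,0.0083,0.3173,-0.224,0.0107,35,0,0,0.0083,0.324,-0.2293,0.0107,35]'; python3 steer.py '[0,0,0,0,0,0,35,0,0,0,0,0,0,35,0,0,0,0,0,0,35]';python3 go.py 657.6 -27.5 110 19.4;  python3 - <<'E'
from bench import r, optics;import numpy as np
for n in("scene","top"):
    s=optics.snapshot(n);np.savez(n+"5.npz",**s)
E
cat > ov.py <<'E'
import sys
from fit import *
import cv2
from mont import crop
from bench import r, optics
i,d,name=sys.argv[1],float(sys.argv[2]),sys.argv[3]
S,T=cam("scene"+i),cam("top"+i);s=r.sense();t=s["tool_pos"];a=np.radians(s["tcp_rot"][2])
rail=[t[0]+d*np.cos(a),t[1]+d*np.sin(a),a,t[2]-1.6];blk=[558,-62.6,.338,10]
def cyl(x,z,y):return [[(x+12*np.cos(q),yy,z+12*np.sin(q)) for q in np.linspace(0,6.3,24)] for yy in y]
RL=[[(x,y,z) for x,y in((-40,-22),(40,-22),(40,22),(-40,22),(-40,-22))] for z in(0,24)]+cyl(-57,12,(-14,14))
BL=[[(x,y,65) for x,y in((-7,-30),(35,-30),(35,30),(-7,30),(-7,-30))]]+cyl(56,58,(-29,-17,17,29))
def draw(c,ctr,h):
    k=400/(2*h);im=crop(c["pixels"],ctr,h,400);im2=im.copy()
    for p,E,col in((rail,RL,(0,255,255)),(blk,BL,(255,255,0))):
        for e in E:cv2.polylines(im2,[(((proj(c,place(p,e))-[ctr[0]-h,ctr[1]-h]+.5)*k)).astype(int)],False,col,1)
    return np.hstack([im,im2])
e=place(rail,[-57,0,12])[0];g=place(blk,[56,0,58])[0];print("eye",e.round(1),"gap",g.round(1))
cs=proj(S,(e+g)/2)[0].astype(int);ct=proj(T,(e+g)/2)[0].astype(int)
cv2.imwrite(name,np.vstack([draw(S,cs,36)[:300],draw(T,ct,30)[50:350]]))
E
python3 ov.py 5 7.4 pics/o5.png
```

```text
time: 19.62
tool_pos: [657.3, -26.3, 148.8]
tcp_rot: [-179.9, 0.1, 19.5]
ft_force: [-0.2, -0.6, -3.1]
finger_gap: 42.3
grip_force: 82.1
time: 20.0
tool_pos: [657.5, -29.0, 150.8]
tcp_rot: [180.0, -0.0, 19.3]
ft_force: [0.0, -0.2, -3.4]
finger_gap: 42.5
grip_force: 82.1
rot [ 0.01 -0.01 -0.07] shift [ 0.6 -1.4 40.8] at [657.5 -29.  150.8] [ 1.7999e+02 -1.0000e-02  1.9330e+01] t 20.0 gap 42.5 F [ 0.  -0.2 -3.4]
eye [610.8 -45.1 161.3] gap [610.8 -44.   68. ]
```

View pics/o5.png

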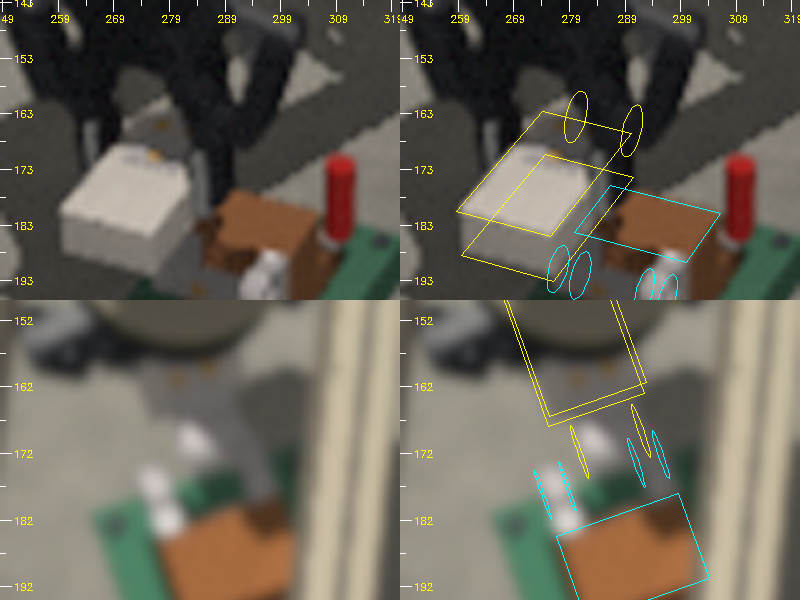

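The overlays match rail and block within about 1 px (rail knuckle near (282,171), block knuckle near (276,177) in top). I'll descend to a hover 25 mm above.

To row units: 66 mm / 750 = 0.088, 60 mm / 750 = 0.08, -0.2 degrees / 180 = -0.0011.

```bash
python3 go.py 657.2 -27 85 19.5; python3 steer.py '[0,0,-0.0011,0.0005,-0.0027,0.0267,35,0,0,-0.0011,0.0005,-0.0027,0.06,35,0,0,-0.0011,0.0005,-0.0027,0.08,35,0,0,-0.0011,0.0005,-0.0027,0.088,35,0,0,-0.0011,0.0005,-0.0027,0.088,35,0,0,-0.0011,0.0005,-0.0027,0.088,35]';python3 go.py 657.2 -27 57.6 19.5
```

```text
rot [ 0.01 -0.01 -0.15] shift [ 0.1 -1.7 65.9] at [657.6 -28.6 150.9] [ 1.7999e+02 -1.0000e-02  1.9350e+01] t 20.1 gap 42.3 F [ 0.5 -0.4 -2.4]
time: 20.85
tool_pos: [658.2, -25.9, 85.7]
tcp_rot: [180.0, -0.1, 19.6]
ft_force: [0.9, -0.7, -2.6]
finger_gap: 42.4
grip_force: 82.1
rot [ 0.05 -0.09  0.12] shift [-1.4  0.6 28.1] at [658.2 -25.9  85.7] [ 1.7995e+02 -9.0000e-02  1.9620e+01] t 20.85 gap 42.4 F [ 0.9 -0.7 -2.6]
```

To row units: 28 mm / 750 = 0.0373, 27 mm / 750 = 0.036.

```bash
python3 steer.py '[0,0,0,-0.0007,0.0009,0.004,35,0,0,0,-0.0007,0.0009,0.0107,35,0,0,0,-0.0007,0.0009,0.0173,35,0,0,0,-0.0007,0.0009,0.024,35,0,0,0,-0.0007,0.0009,0.0307,35,0,0,0,-0.0007,0.0009,0.036,35,0,0,0,-0.0007,0.0009,0.0373,35,0,0,0,-0.0007,0.0009,0.0373,35]'; python3 steer.py '[0,0,0,0,0,0,35,0,0,0,0,0,0,35]';python3 go.py 657.2 -27 57.6 19.5
python3 - <<'E'
from bench import r, optics;import numpy as np
for n in("scene","top"):
    s=optics.snapshot(n);np.savez(n+"6.npz",**s)
E
python3 ov.py 6 7.4 pics/o6.png
```

```text
time: 21.85
tool_pos: [657.2, -26.6, 56.6]
tcp_rot: [180.0, -0.0, 19.6]
ft_force: [-0.0, -0.0, -2.2]
finger_gap: 42.7
grip_force: 82.1
time: 22.1
tool_pos: [657.4, -26.6, 56.9]
tcp_rot: [180.0, -0.0, 19.6]
ft_force: [-0.5, -0.2, -2.0]
finger_gap: 42.3
grip_force: 82.1
rot [ 0.01 -0.02  0.12] shift [-0.3  0.3 -0.7] at [657.4 -26.6  56.9] [ 1.7999e+02 -2.0000e-02  1.9620e+01] t 22.1 gap 42.3 F [-0.5 -0.2 -2. ]
eye [610.6 -43.3  67.2] gap [610.8 -44.   68. ]
```

View pics/o6.png

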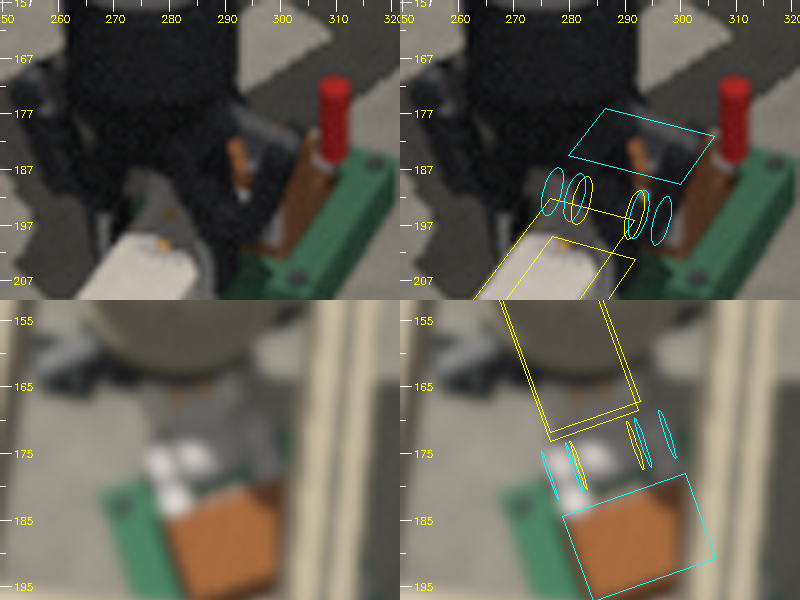

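Top crop: the rail knuckle at (279,176) sits between the block's knuckles with no contact force. I'll check the fore-aft offset by touch, since the wood face should meet the knuckles after 5 mm.

To row units: -3 mm / 750 = -0.004, -2 mm / 750 = -0.0027.

```bash
for i in 1; do python3 steer.py '[0,0,0,-0.0013,0,0,35,0,0,0,-0.0027,0,0,35,0,0,0,-0.004,0,0,35,0,0,0,-0.004,0,0,35]'; python3 steer.py '[0,0,0,-0.0013,0,0,35,0,0,0,-0.0013,0,0,35]'; done
```

```text
time: 22.7
tool_pos: [654.3, -27.7, 56.6]
tcp_rot: [-180.0, 0.0, 19.6]
ft_force: [-0.2, 0.2, -2.7]
finger_gap: 42.8
grip_force: 82.1
time: 22.95
tool_pos: [653.4, -28.0, 56.6]
tcp_rot: [-180.0, 0.0, 19.6]
ft_force: [0.2, 0.6, -2.2]
finger_gap: 42.5
grip_force: 82.1
```

To row units: -1 mm / 750 = -0.0013.

```bash
python3 steer.py '[0,0,0,-0.0013,0,0,35,0,0,0,-0.0013,0,0,35]'; python3 steer.py '[0,0,0,-0.0013,0,0,35,0,0,0,-0.0013,0,0,35]'
```

```text
time: 23.2
tool_pos: [652.4, -28.3, 56.6]
tcp_rot: [-180.0, 0.0, 19.6]
ft_force: [0.9, -0.1, -2.9]
finger_gap: 42.6
grip_force: 82.1
time: 23.45
tool_pos: [651.5, -28.7, 56.6]
tcp_rot: [-180.0, 0.0, 19.6]
ft_force: [-0.4, -0.0, -2.2]
finger_gap: 42.0
grip_force: 82.1
```

To row units: -1 mm / 750 = -0.0013.

```bash
for i in 1; do python3 steer.py '[0,0,0,-0.0013,0,0,35,0,0,0,-0.0013,0,0,35,0,0,0,-0.0013,0,0,35]'; python3 steer.py '[0,0,0,-0.0013,0,0,35,0,0,0,-0.0013,0,0,35,0,0,0,-0.0013,0,0,35]'; done
```

```text
time: 23.82
tool_pos: [650.9, -29.0, 56.7]
tcp_rot: [180.0, -0.0, 19.6]
ft_force: [2.8, 2.0, -1.9]
finger_gap: 42.6
grip_force: 82.1
time: 24.2
tool_pos: [650.6, -29.3, 57.3]
tcp_rot: [180.0, -0.1, 19.6]
ft_force: [5.5, 1.0, -1.3]
finger_gap: 42.6
grip_force: 82.2
```

Contact came after about 6.5 mm, so the eye was 1.5 mm too far out. I'll set it 5 mm back from contact and check the side clearance.

To row units: 5.6 mm / 750 = 0.0075, 3 mm / 750 = 0.004.

```bash
python3 go.py 655.9 -27.1 57.6 19.6; python3 steer.py '[0,0,0,0.004,0,-0.0007,35,0,0,0,0.0075,0,-0.0009,35,0,0,0,0.0075,0,-0.0009,35,0,0,0,0.0075,0,-0.0009,35]'; python3 go.py 655.9 -27.1 57.6 19.6; for i in 1; do python3 steer.py '[0,0,0,0,0.002,0,35,0,0,0,0,0.002,0,35,0,0,0,0,0.002,0,35]'; python3 steer.py '[0,0,0,0,-0.002,0,35,0,0,0,0,-0.004,0,35,0,0,0,0,-0.004,0,35]'; done
```

```text
rot [ 0.04 -0.11  0.02] shift [ 5.7 -0.3 -0.3] at [650.6 -29.3  57.3] [ 1.7996e+02 -1.1000e-01  1.9620e+01] t 24.2 gap 42.6 F [ 5.5  1.  -1.3]
time: 24.7
tool_pos: [654.7, -27.5, 57.0]
tcp_rot: [-180.0, 0.0, 19.6]
ft_force: [0.7, 0.7, -2.2]
finger_gap: 42.4
grip_force: 82.2
rot [-0.01  0.04  0.02] shift [ 1.3  0.1 -0.6] at [654.7 -27.5  57. ] [-1.7999e+02  4.0000e-02  1.9620e+01] t 24.7 gap 42.4 F [ 0.7  0.7 -2.2]
time: 25.08
tool_pos: [655.4, -28.9, 57.3]
tcp_rot: [-180.0, 0.0, 19.6]
ft_force: [0.0, 0.6, -2.1]
finger_gap: 42.9
grip_force: 82.2
time: 25.45
tool_pos: [654.4, -25.8, 57.3]
tcp_rot: [-180.0, 0.0, 19.6]
ft_force: [-0.5, 0.7, -2.4]
finger_gap: 42.9
grip_force: 82.2
```

To row units: 1.5 mm / 750 = 0.002, 1 mm / 750 = 0.0013.

```bash
python3 steer.py '[0,0,0,0.0013,0.002,-0.0004,35,0,0,0,0.0013,0.002,-0.0004,35,0,0,0,0.0013,0.002,-0.0004,35,0,0,0,0.0013,0.002,-0.0004,35,0,0,0,0.0013,0.002,-0.0004,35,0,0,0,0.0013,0.002,-0.0004,35]'; python3 go.py 655.9 -27.1 57.6 19.6
```

```text
time: 26.2
tool_pos: [655.9, -27.1, 57.6]
tcp_rot: [180.0, 0.0, 19.6]
ft_force: [-0.4, -0.2, -2.4]
finger_gap: 42.2
grip_force: 82.2
rot [0.   0.   0.02] shift [ 0.  0. -0.] at [655.9 -27.1  57.6] [180.     0.    19.62] t 26.2 gap 42.2 F [-0.4 -0.2 -2.4]
```

```bash
python3 -c "
from bench import r, optics
print(r.hand_in())"
```

```text
the job is handed in; nothing more can be done
None
```

I handed the job in at 26 s of the 72 s limit; the hand-in gave no verdict. The jamb block is seated in the pocket with the lever shut against its stop over the step. The rail is held level with its knuckle between the block's two knuckles, about 1–2 mm from alignment by my estimate, and the force readings show it hanging free of the block.

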